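# Show a retractor drum's brake pawls to the inspection camera

### The job

A lifeline retractor is open for service and the brake pawls under its drum must go on record: take the drum that sits in the housing by its square boss, draw it straight up off its spindle until it is clear of the housing, then tip it over and hold it up in front of the bench inspection camera, with the pawl side squarely facing the lens, centred in view and about 15 cm from it. Finish holding it there, still, in the gripper. Leave the housing standing where it is, and do not touch the camera or disturb anything else on the bench.

Things in the scene. Friction and masses are not known exactly. Their poses are not given: they have to be found in the camera images.
- drum: empty metal drum on the spindle in the open blue housing half; loose, 0.35 to 0.55 kg. Flanges 116 mm across, 34 mm high over both, core 68 mm; two dark steel pawls hang 7 mm below the lower flange. Origin: centre of the lower flange's underside (pawl side); z = its axis, out through the boss, upright at the start. Blind bore 18 mm wide, 30 mm deep; it turns freely
- boss (a point): grip point in the square steel boss (spring arbor) on top of the drum, on its axis, 57 mm above the drum's origin: TCP here puts the fingertips 4 mm above the upper flange. Boss 26 mm across flats, from 34 to 66 mm above the drum's origin; flats square to x and y. Axes as the drum's
- housing: open housing half, blue casting, loose, 0.9 kg: round well 168 mm across outside, 156 mm inside, rim 52 mm high, snout to 124 mm from the centre along its -x, screw lugs to 98 mm. Origin: centre of the well on the underside, z up. The drum's underside rests 18 mm above it, its upper flange level with the rim; clear of the housing when the drum's origin is over 60 mm above this one
- spindle (a point): top end of the fixed spindle in the middle of the housing, 42 mm above the housing's origin; 12 mm thick, it stands 24 mm into the drum's bore from a shoulder 36 mm across
- camera_stand: inspection camera on its fixed stand, far side of the bench: round foot 90 mm across, short post, U-bracket 80 mm wide and in it, 90 mm above the bench, a grey head (52 mm high, 58 wide) with a black lens in a white ring light 66 mm across; 146 mm high. It looks back towards the robot and 48 to 57 degrees upward. Origin: centre of the foot's underside; it looks along its own -x, z up
- lens (a point): centre of the front of the camera's lens. The camera looks along this point's -x axis (optical axis, tilted upward); y is level
- focus (a point): point in the air on the optical axis, 150 mm in front of the lens, where the picture is sharp. Axes as lens; -x points away from the camera. For the picture the drum's origin is here and its z axis lies along this -x axis
- cover: other half of the housing, the same blue cast teardrop shape but 40 mm high and empty (no spindle, no drum), lying open side up; origin at the centre of its round part on the underside
- spare_drum: second drum, same flanges and square boss but without pawls, standing on the bare bench (116 mm across, 66 mm high); origin at the centre of its underside
- screwdriver: red-handled screwdriver, 200 mm long, 26 mm thick, lying between the two housing halves; origin under its middle, x towards the tip
- hammer: hammer with a yellow handle, 290 mm long, head 88 mm wide; origin under the middle of its length, x towards the head
- spanner: flat steel spanner, 200 mm long, 8 mm thick; origin under its middle
- t_key: T-handle hex key lying flat, red crossbar 110 mm long along its y, 19 mm thick, shank 150 mm along its x; origin under the middle of the crossbar
- socket: steel socket standing on end, 26 mm across, 36 mm high; origin at the centre of its underside
- grease_jar: round jar with a white cap, 72 mm across, 75 mm high; origin at the centre of its underside

How it is judged:
By the outcome, as a careful person would: the job done as asked, in the order asked, and still so for the second after the job is handed in, while the arm keeps its last pose, push and grip.
It also fails if it takes over 35 s, if anything falls off the work surface, if the arm or the gripper's body presses on something with over 40 N, if the wrist force passes 120 N, or if a joint passes its speed limit or range.

### The arm

A 6-joint arm with a two-finger parallel gripper is mounted at the origin on the work surface. World frame = base frame: x ahead of the robot, y to its left, z up, the work surface at z = 0. Lengths are in m, angles in degrees, forces in N, time in s.
With the tool pointing down it reaches from about 0.4 to 0.825 m from the base axis. Payload 7 kg.
Tool frame: the origin (TCP) lies between the finger pads, 19 mm behind the fingertips; this is the grasp point; z points along the fingers, y is the line along which they close (so a half turn about z gives the same grasp; the last joint's range is limited). The gripper opens to 88 mm and grips with 3 to 60 N. Pads are 19 mm wide; open, the fingers measure 130 mm over their backs; the gripper's body (78 mm by 193 mm) begins 47 mm behind the grasp point.
Start: joints at [93.627, 20.546, 0.682, 0, -70.136, -16.507], TCP at [0.15, 0.658, 0.245] pointing down, gripper open.
Joint ranges: [-176.03, 176.03], [-82.01, 121.73], [-58.28, 71.71], [-173.87, 95.51], [-174.79, -0.11], [-173.66, 173.66]. Speed limits (degrees/s): [136.94, 136.94, 172.46, 180, 180, 180].

### API

Orientations are given as [roll, pitch, yaw] about the fixed x, y, z axes, in that order (R = Rz(yaw) Ry(pitch) Rx(roll)).
In Python, from plant import get_state, capture, close_job gives the robot as it stands.
- The arm moves only by the tool apply_moves, never from a script. Its argument "targets" is a list of rows, each a list of 7 numbers: the opening, from 0 (shut) to 1 (fully open), then the shift along the tool's x, y, z normalised to -1 to 1, where 1 is 1000 mm, then the turn, a rotation vector about the tool's x, y, z normalised to -1 to 1, where 1 is 90 degrees. In form: [[claw, tx, ty, tz, ax, ay, az], ...]. A call has 1 to 20 rows; each row shifts and turns the commanded pose from where the row before left it, along the tool's axes as they then stand; what a row does not reach is not made up. A row lasts 1/12 s, in which the tool goes at most 41.7 mm and 7.16 degrees, less where a joint would pass 70% of its speed; a pose out of reach is approached as far as the arm can. A call with a number of a shift or a turn outside -1 to 1 is refused whole. A call with a gripper value outside its range is refused whole. The fingers move at their own pace and stop on an object; "newtons" is the grip in N (left out, the last holds). Time passes only in rows, so rows that do not move let the fingers close. It gives the time, the measured TCP pose, the force, the opening and the grip force at its end, in the units of the state.
- get_state(): the state, without advancing time (a new reading comes with each control period).
- capture(name): name is "scene" or "side" or "wrist"; returns a dict with "frame" (480x640x3 uint8, red, green, blue), "range_z" (480x640 float32, m along the optical axis (not along the pixel's ray), 0 where there is no reading), "camera_matrix" (3x3 intrinsics, pixels), "T" (4x4, takes a point from camera to world coordinates). Camera axes: x right, y down, z forward; pixel columns grow to the right and rows downward; lengths in m; the calibration is good to about 2 mm. A picture is of the moment at which its call begins.
- close_job(): hands the job in; it is judged then, once.
The state is a dict: "time_s": time; "joints": joint angles; "qd": joint speeds; "joint_torque": joint torques, N m; "tcp_pos": TCP position; "eef_rot": TCP orientation; "contact_force": force on the tool from outside, world axes, zero at the start; "moment": the same for the moment, N m; "gripper_width": finger opening in m; "gripper_force": force on a finger pad.
Only numpy, scipy, OpenCV 4.12 (cv2) and the standard library are available. Lean on these libraries where they do the work, as an engineer would, in place of code of your own. Each camera call takes 0.05 s, during which the arm holds its last target. There are 200 camera calls.

## Working session

There is one attempt and no reset: what is moved stays moved. The work goes in short steps, Python scripts to look and compute and a tool call to move; the robot and the scene stay as the last step left them, time stands still between calls to the robot, and variables do not carry over. Pictures are saved under pics/ and viewed, at most 10 in all, crops included, and the job is handed in when it is done.

Besides the shell and the picture viewer there is one more tool, called after "Request:" by a JSON object that holds its "api" and its "payload", one argument or row to a line. apply_moves: Moves the arm, as the interface text tells. Scaled input: -1 to 1 covers 1000 mm each way for a shift and 90 degrees each way for a turn. Its arguments: {"type":"object","properties":{"targets":{"type":"array","items":{"type":"array","items":{"type":"number"}}},"newtons":{"type":"number"}},"required":["targets"]}

```bash
mkdir -p pics; python3 - <<'E'
from plant import get_state, capture
import cv2, numpy as np, pickle
print(get_state())
for n in ("scene","side"):
    c=capture(n); pickle.dump(c,open(f"pics/{n}0.pkl","wb"))
    cv2.imwrite(f"pics/{n}0.png",cv2.cvtColor(c["frame"],cv2.COLOR_RGB2BGR))
    print(n,c["camera_matrix"].round(1).tolist(),c["T"].round(3).tolist())
E
```

```text
{'time_s': 0.0, 'joints': array([ 9.36274922e+01,  2.05923893e+01,  6.34777003e-01, -2.09803093e-02,
       -7.01355294e+01, -1.65060454e+01]), 'qd': array([ 0.08002547,  0.0341534 ,  0.03683655,  0.0224931 , -0.0883061 ,
       -0.00350055]), 'joint_torque': array([-2.90268881e-04, -5.82716775e+01,  2.93048126e+01,  6.99684799e+00,
        6.86174812e-03, -1.63386785e-04]), 'tcp_pos': array([0.15037315, 0.65757534, 0.2444168 ]), 'eef_rot': array([ 1.79905093e+02, -7.55575259e-03, -1.28856920e+01]), 'contact_force': array([-0.50355803, -0.17994016,  0.00696881]), 'moment': array([-0.02036328,  0.02123713,  0.04961522]), 'gripper_force': 0.0, 'gripper_width': 0.08732544779778807}
scene [[463.2, 0.0, 322.7], [0.0, 463.2, 234.7], [0.0, 0.0, 1.0]] [[-0.198, 0.533, -0.822, 1.41], [0.98, 0.125, -0.154, 0.156], [0.021, -0.837, -0.547, 0.649], [0.0, 0.0, 0.0, 1.0]]
side [[575.0, 0.0, 319.3], [0.0, 575.0, 241.5], [0.0, 0.0, 1.0]] [[0.842, -0.408, 0.354, 0.078], [-0.54, -0.623, 0.567, -0.761], [-0.011, -0.668, -0.744, 1.036], [0.0, 0.0, 0.0, 1.0]]
```

View pics/scene0.png

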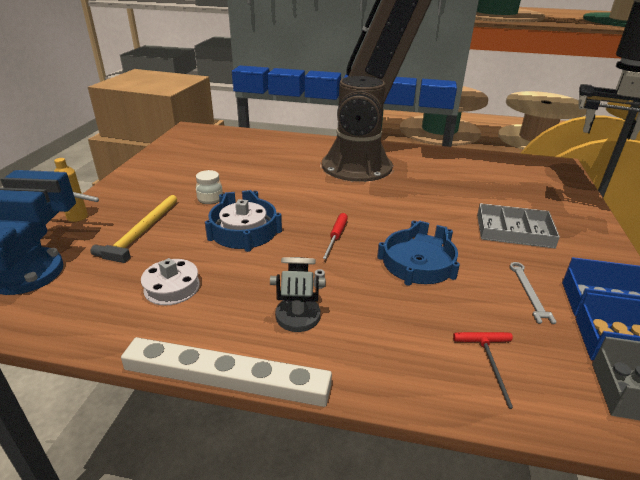

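View pics/side0.png

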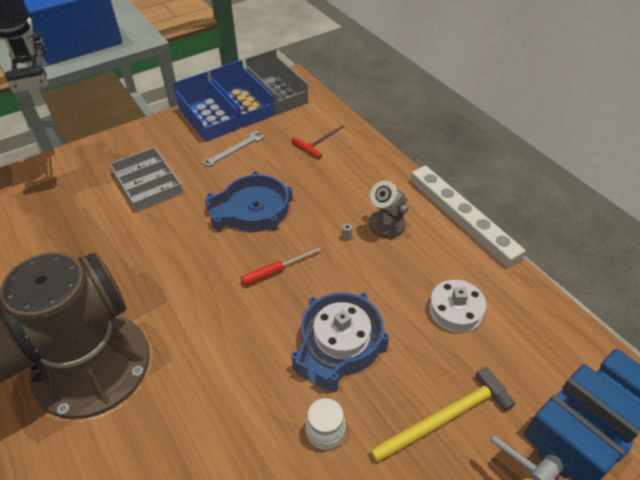

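The scene picture shows the loaded housing at about (243,217) and the inspection camera at (298,290). In the side picture the boss is at (343,317) and the lens at (383,194). Next I'll take enlarged crops and depth.

```bash
cat > h.py <<'E'
import numpy as np, pickle, cv2
from scipy.spatial.transform import Rotation as R
def load(n): return pickle.load(open(f"pics/{n}.pkl","rb"))
def cloud(c):
    K=c["camera_matrix"]; z=c["range_z"]; v,u=np.mgrid[:480,:640]
    p=np.stack([(u-K[0,2])/K[0,0]*z,(v-K[1,2])/K[1,1]*z,z],-1)
    w=p@c["T"][:3,:3].T+c["T"][:3,3]; w[z<=0]=np.nan; return w
def onplane(c,u,v,h):
    d=c["T"][:3,:3]@np.linalg.solve(c["camera_matrix"],[u,v,1.]); o=c["T"][:3,3]
    return o+d*(h-o[2])/d[2]
E
python3 - <<'E'
from h import *
a,b=load("side0"),load("scene0")
def cr(c,x,y,w,h,W=400,H=300): return cv2.resize(c["frame"][y:y+h,x:x+w],(W,H),interpolation=cv2.INTER_CUBIC)
im=np.vstack([np.hstack([cr(a,284,280,120,90),cr(a,350,172,80,60)]),np.hstack([cr(b,190,180,120,90),cr(b,250,250,100,75)])])
cv2.imwrite("pics/crops.png",im[...,::-1])
A,B=cloud(a),cloud(b)
for n,P,pts in (("side",A,[(343,317),(343,340),(383,194),(388,215),(330,300)]),("scene",B,[(243,205),(243,217),(298,262),(298,290)])):
    for u,v in pts: print(n,u,v,P[v,u].round(4))
E
```

```text
side 343 317 [ 0.4612 -0.232   0.0846]
side 343 340 [ 0.4435 -0.2591  0.0513]
side 383 194 [ 0.7142 -0.0224  0.1231]
side 388 215 [ 0.733  -0.0264  0.0472]
side 330 300 [ 0.4809 -0.1554  0.0389]
scene 243 205 [ 0.4771 -0.2188  0.0853]
scene 243 217 [ 0.4827 -0.2192  0.0543]
scene 298 262 [ 0.7422 -0.014   0.1379]
scene 298 290 [ 0.7706 -0.0074  0.0953]
```

View pics/crops.png

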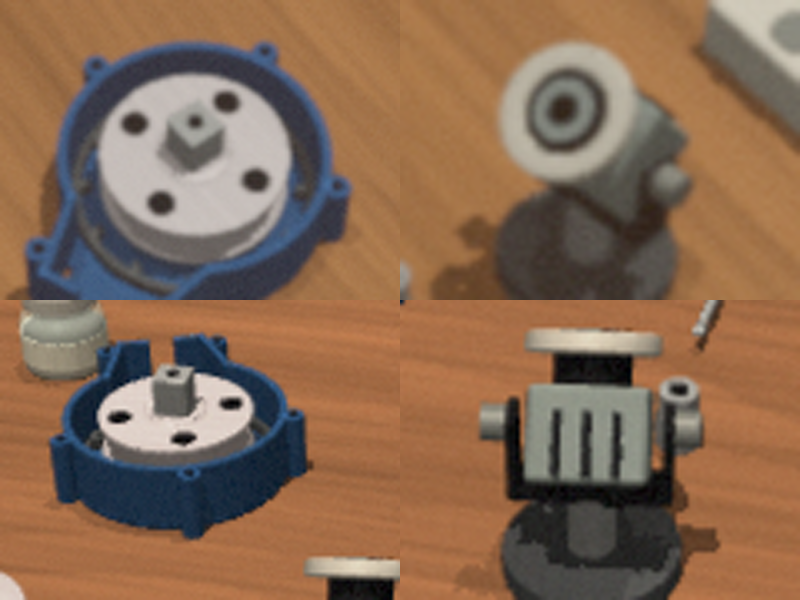

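The crops show the boss-top hole at side (342.5,316.3) and scene (241.9,201.9), and the ring light centred at side (383.4,194.4) with the lens facing the robot and up.

```bash
python3 - <<'E'
from h import *
a,b=load("side0"),load("scene0"); A=cloud(a)
print("boss",onplane(a,342.3,316.1,.084),onplane(b,241.7,201.7,.084))
f=a["frame"].astype(int); 
v,u=np.mgrid[:480,:640]
m=(np.hypot(u-383.4,v-194.4)<15)&(f.min(-1)>150)&(A[...,2]>.08)
P=A[m]; 
for _ in range(4):
    c=P.mean(0); n=np.linalg.svd(P-c)[2][2]; n*=np.sign(n[2]); r=(P-c)@n; P=P[abs(r)<max(.003,2*r.std())]
print("ring",len(P),c,"n",n,"std",r.std(),"elev",np.degrees(np.arcsin(n[2])),"az",np.degrees(np.arctan2(n[1],n[0])))
# ellipse of ring mask
cs,_=cv2.findContours(m.astype(np.uint8),cv2.RETR_EXTERNAL,cv2.CHAIN_APPROX_NONE); k=max(cs,key=len); e=cv2.fitEllipse(k); print(e)
d=a["T"][:3,:3]@np.linalg.solve(a["camera_matrix"],[*e[0],1.]); o=a["T"][:3,3]; rc=o+d*((c-o)@n)/(d@n); print("ringcentre",rc)
print("lens depth rel ring", [(uu,vv,round(float((A[vv,uu]-rc)@n),4)) for uu,vv in((382,193),(383,193),(382,194),(383,195),(386,194))])
# foot and bracket points from both
B=cloud(b)
for nm,Q in(("side",A),("scene",B)):
    s=(np.hypot(Q[...,0]-.74,Q[...,1]+.01)<.08)&(Q[...,2]>.006)&(Q[...,2]<.022); q=Q[s]; print(nm,"foot",len(q),q.min(0),q.max(0))
# head back trunnion tips in scene
for x,y in((480,422),(700,430),(590,390),(595,340)): 
    uu,vv=250+(x-400)*.25,250+(y-300)*.25; print(uu,vv,B[int(vv),int(uu)].round(4))
# housing: rim points
for nm,Q in(("side",A),("scene",B)):
    s=(np.hypot(Q[...,0]-.47,Q[...,1]+.225)<.15)&(Q[...,2]>.045)&(Q[...,2]<.056); q=Q[s]; print(nm,q.min(0),q.max(0))
E
```

```text
boss [ 0.46143912 -0.22912936  0.084     ] [ 0.45997959 -0.2283731   0.084     ]
ring 213 [ 0.71495086 -0.02216119  0.12483302] n [-0.61436456 -0.09905025  0.78278045] std 0.0017621479667763499 elev 51.51586030205592 az -170.8413619052657
((383.0266418457031, 193.39572143554688), (22.86878776550293, 26.592296600341797), 45.6144905090332)
ringcentre [ 0.71448361 -0.02193077  0.12449545]
lens depth rel ring [(382, 193, 0.0021), (383, 193, 0.0028), (382, 194, 0.0036), (383, 195, 0.0027), (386, 194, 0.0009)]
side foot 604 [ 0.69332846 -0.06356742  0.00600806] [0.78062992 0.02670503 0.02186185]
scene foot 1019 [ 0.70750774 -0.0612631   0.00600238] [0.78888718 0.02815143 0.02169578]
270.0 280.5 [ 0.7561 -0.0653  0.0971]
325.0 282.5 [0.6233 0.0166 0.0021]
297.5 272.5 [ 0.7508 -0.014   0.1211]
298.75 260.0 [ 0.7415 -0.0142  0.1419]
side [ 0.33670899 -0.32468506  0.04500459] [ 0.54919905 -0.13387634  0.05596745]
scene [ 0.33901398 -0.32003236  0.04501836] [ 0.55253057 -0.13300616  0.05599652]
```

Request:
{"api": "apply_moves", "payload": {
  "targets": [
    [0.6,0.031,0.021,0,0,0,0],
    [0.6,0.031,0.021,0,0,0,0],
    [0.6,0.031,0.021,0,0,0,0],
    [0.6,0.031,0.021,0,0,0,0],
    [0.6,0.031,0.021,0,0,0,0],
    [0.6,0.031,0.021,0,0,0,0],
    [0.6,0.031,0.021,0,0,0,0],
    [0.6,0.031,0.021,0,0,0,0],
    [0.6,0.031,0.021,0,0,0,0],
    [0.6,0.031,0.021,0,0,0,0],
    [0.6,0.031,0.021,0,0,0,0],
    [0.6,0.031,0.021,0,0,0,0],
    [0.6,0.031,0.021,0,0,0,0],
    [0.6,0.0066,0.0347,0,0,0,0],
    [0.6,0.0066,0.0347,0,0,0,0],
    [0.6,0.0066,0.0347,0,0,0,0],
    [0.6,0.0066,0.0347,0,0,0,0],
    [0.6,0.0066,0.0347,0,0,0,0],
    [0.6,0.0066,0.0347,0,0,0,0],
    [0.6,0.0066,0.0347,0,0,0,0]
  ]
}}

```text
time_s: 1.77
tcp_pos: [0.4727, 0.0532, 0.2452]
eef_rot: [180.0, 0.0, -12.9]
contact_force: [0.9, -0.0, -0.1]
gripper_width: 0.0525
gripper_force: 0.0
```

Request:
{"api": "apply_moves", "payload": {
  "targets": [
    [0.6,0.0066,0.0347,0,0,0,0],
    [0.6,0.0066,0.0347,0,0,0,0],
    [0.6,0.0066,0.0347,0,0,0,0],
    [0.6,0.0066,0.0347,0,0,0,0],
    [0.6,0.0066,0.0347,0,0,0,0],
    [0.6,0.0066,0.0347,0,0,0,0],
    [0.6,0.0066,0.0347,0,0,0,0],
    [0.6,0.0066,0.0347,0,0,0,0],
    [0.6,0,0,0,0,0,0],
    [0.6,0,0,0,0,0,0],
    [0.6,0,0,0,0,0,0]
  ]
}}

```text
time_s: 2.68
tcp_pos: [0.4626, -0.2276, 0.2449]
eef_rot: [-180.0, 0.1, -13.0]
contact_force: [-0.5, 0.2, 0.1]
gripper_width: 0.0526
gripper_force: 0.0
```

```bash
python3 - <<'E'
from plant import get_state, capture
from h import *
s=get_state(); print({k:np.round(s[k],3) for k in("time_s","joints","tcp_pos","eef_rot","contact_force","gripper_width")})
c=capture("wrist"); pickle.dump(c,open("pics/wrist1.pkl","wb"))
cv2.imwrite("pics/wrist1.png",c["frame"][...,::-1]); print(c["T"].round(3))
K=c["camera_matrix"]; p=np.linalg.inv(c["T"])@[.4607,-.2287,.084,1]; print("expect boss px",(K@p[:3]/p[2])[:2])
E
```

```text
{'time_s': np.float64(2.683), 'joints': array([-4.3630e+00,  5.4920e+00, -1.9168e+01, -1.6000e-02, -6.5390e+01,
        8.1418e+01]), 'tcp_pos': array([ 0.463, -0.228,  0.245]), 'eef_rot': array([-1.79993e+02,  5.20000e-02, -1.29520e+01]), 'contact_force': array([-0.494,  0.209,  0.103]), 'gripper_width': np.float64(0.053)}
[[-0.225 -0.939 -0.26   0.533]
 [-0.974  0.217  0.06  -0.245]
 [-0.     0.267 -0.964  0.384]
 [ 0.     0.     0.     1.   ]]
expect boss px [321.89790272 230.16035689]
```

View pics/wrist1.png

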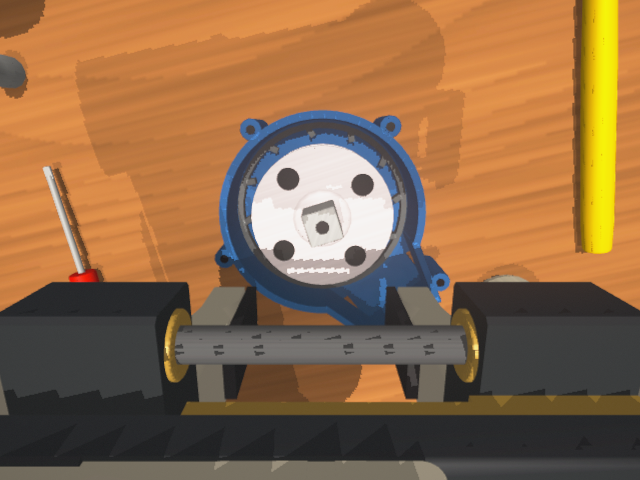

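The wrist view shows the boss at (322,227), turned roughly 15° from the image axes. The expected position was (322,230). An enlarged crop will give the flats' angle.

```bash
python3 - <<'E'
from h import *
c=load("wrist1"); cv2.imwrite("pics/w1c.png",cv2.resize(c["frame"][190:260,280:370],(720,560),interpolation=cv2.INTER_CUBIC)[...,::-1])
E
```

```text
(no output)
```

View pics/w1c.png

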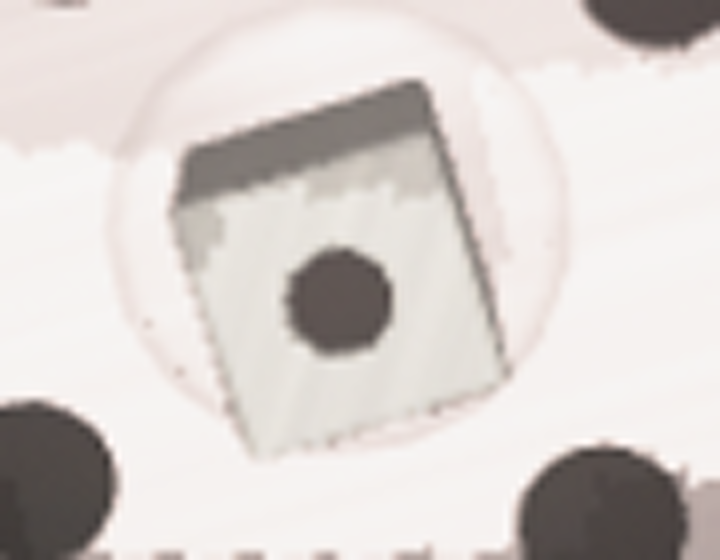

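The boss-top corners in the crop are (175,207), (432,130), (508,375) and (258,458), with the hole at (339,300).

```bash
python3 - <<'E'
from h import *
c=load("wrist1"); q=[onplane(c,280+x/8-.44,190+y/8-.44,.084) for x,y in((175,207),(432,130),(508,375),(258,458),(339,300))]
q=np.array(q); print(q.round(4), q[:4].mean(0))
for i in range(4):
    d=q[(i+1)%4]-q[i]; print(np.linalg.norm(d).round(4),np.degrees(np.arctan2(d[1],d[0])).round(1))
# drum flange circle centre and housing rim from wrist cloud
W=cloud(c); s=(np.hypot(W[...,0]-.46,W[...,1]+.23)<.062)&(abs(W[...,2]-.052)<.004)
print("flange z",np.median(W[s][:,2]))
b=W[(np.hypot(W[...,0]-.46,W[...,1]+.23)<.012)&(W[...,2]>.075)]; print("boss z",np.median(b[:,2]))
f=(c["frame"].astype(int).min(-1)>150)&s
k=max(cv2.findContours(f.astype(np.uint8),0,1)[0],key=len).reshape(-1,2)
print("flange centre", onplane(c,*cv2.minEnclosingCircle(k)[0],.052))
E
```

```text
[[ 0.4749 -0.2166  0.084 ]
 [ 0.4766 -0.2411  0.084 ]
 [ 0.4525 -0.243   0.084 ]
 [ 0.4499 -0.2184  0.084 ]
 [ 0.463  -0.2293  0.084 ]] [ 0.46347257 -0.22976835  0.084     ]
0.0246 -86.1
0.0242 -175.6
0.0247 96.0
0.0251 4.3
flange z 0.05208398064457809
boss z 0.08402835595091174
flange centre [ 0.46540445 -0.22968918  0.052     ]
```

Request:
{"api": "apply_moves", "payload": {
  "targets": [
    [0.6,0,0.0017,0,0,0,-0.065],
    [0.6,0,0,0,0,0,-0.065],
    [0.6,0,0,0.01,0,0,-0.065],
    [0.6,0,0,0.03,0,0,0],
    [0.6,0,0,0.03,0,0,0],
    [0.6,0,0,0.03,0,0,0],
    [0.6,0,0,0.025,0,0,0],
    [0.6,0,0,0.02,0,0,0],
    [0.6,0,0,0.01,0,0,0],
    [0.6,0,0,0,0,0,0],
    [0.6,0,0,0,0,0,0]
  ]
}}

```text
time_s: 3.65
tcp_pos: [0.463, -0.2285, 0.0908]
eef_rot: [180.0, 0.0, 4.8]
contact_force: [0.1, -0.0, 1.5]
gripper_width: 0.0523
gripper_force: 0.0
```

```bash
python3 - <<'E'
from plant import get_state, capture
from h import *
s=get_state(); print({k:np.round(s[k],4) for k in("time_s","joints","tcp_pos","eef_rot","contact_force","gripper_width")})
c=capture("wrist"); pickle.dump(c,open("pics/wrist2.pkl","wb"))
cv2.imwrite("pics/wrist2.png",c["frame"][...,::-1])
W=cloud(c); m=(abs(W[...,2]-.084)<.004)&(np.hypot(W[...,0]-.462,W[...,1]+.229)<.021)
k=max(cv2.findContours(m.astype(np.uint8),0,1)[0],key=cv2.contourArea).reshape(-1,2)
P=np.array([onplane(c,u,v,.084)[:2] for u,v in k]); print("minrect",cv2.minAreaRect((P*1000).astype(np.float32)))
E
```

```text
{'time_s': np.float64(3.65), 'joints': array([-4.44910e+00,  1.48496e+01, -3.05965e+01,  2.25000e-02,
       -4.45710e+01,  9.91948e+01]), 'tcp_pos': array([ 0.463 , -0.2285,  0.0908]), 'eef_rot': array([1.799871e+02, 1.930000e-02, 4.761800e+00]), 'contact_force': array([ 0.086 , -0.0154,  1.498 ]), 'gripper_width': np.float64(0.0523)}
minrect ((469.6720275878906, -228.6742706298828), (15.215572357177734, 25.69682502746582), 4.7010650634765625)
```

View pics/wrist2.png

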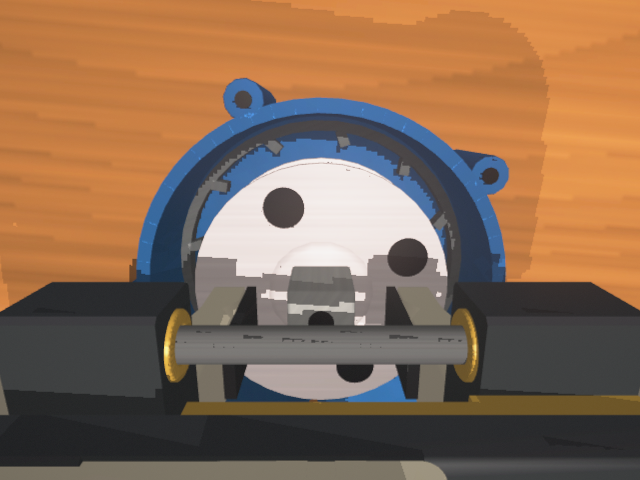

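The view shows the boss between the fingers, its front edge at row 266 and its centre at column 321. The yaw matches at 4.7°, but I'm still 15 mm high.

Request:
{"api": "apply_moves", "payload": {
  "targets": [
    [0.6,0.0005,0,0.008,0,0,0],
    [0.6,0,0,0.007,0,0,0],
    [0.6,0,0,0,0,0,0],
    [0,0,0,0,0,0,0],
    [0,0,0,0,0,0,0],
    [0,0,0,0,0,0,0],
    [0,0,0,0,0,0,0],
    [0,0,0,0,0,0,0],
    [0,0,0,0,0,0,0]
  ],
  "newtons": 60
}}

```text
time_s: 4.45
tcp_pos: [0.4632, -0.2291, 0.0755]
eef_rot: [180.0, -0.0, 4.7]
contact_force: [-0.6, 0.9, 0.6]
gripper_width: 0.026
gripper_force: 60.0
```

Request:
{"api": "apply_moves", "payload": {
  "targets": [
    [0,0,0,-0.005,0,0,0],
    [0,0,0,-0.005,0,0,0],
    [0,0,0,-0.005,0,0,0],
    [0,0,0,-0.005,0,0,0],
    [0,0,0,-0.005,0,0,0],
    [0,0,0,-0.005,0,0,0],
    [0,0,0,-0.01,0,0,0],
    [0,0,0,-0.01,0,0,0],
    [0,0,0,-0.01,0,0,0],
    [0,0,0,-0.015,0,0,0],
    [0,0,0,-0.02,0,0,0],
    [0,0,0,-0.02,0,0,0],
    [0,0,0,-0.025,0,0,0],
    [0,0,0,-0.025,0,0,0],
    [0,0,0,-0.02,0,0,0],
    [0,0,0,-0.01,0,0,0],
    [0,0,0,0,0,0,0],
    [0,0,0,0,0,0,0]
  ]
}}

```text
time_s: 5.95
tcp_pos: [0.4628, -0.2288, 0.2702]
eef_rot: [-180.0, -0.0, 4.7]
contact_force: [0.5, 0.1, -5.5]
gripper_width: 0.0257
gripper_force: 60.0
```

```bash
python3 - <<'E'
from plant import get_state, capture
from h import *
s=get_state(); print({k:np.round(s[k],4) for k in("time_s","joints","tcp_pos","eef_rot","contact_force","gripper_width","gripper_force")})
T=R.from_euler("xyz",s["eef_rot"],degrees=True)
n=np.array([-.6144,-.0990,.7828]); n/=np.linalg.norm(n)
F=np.array([.7145,-.0219,.1245])+.152*n; tgt=F+.057*n
# minimal rotation taking tool z to -n
z=T.apply([0,0,1]); ax=np.cross(z,-n); ang=np.arcsin(np.linalg.norm(ax)); rv=T.inv().apply(ax/np.linalg.norm(ax)*ang)
print("focus",F,"tcp",tgt,"world d",tgt-s["tcp_pos"],"tool d",T.inv().apply(tgt-s["tcp_pos"]),"rotvec deg tool",np.degrees(rv))
for nm in("side","scene"):
    c=capture(nm); pickle.dump(c,open(f"pics/{nm}1.pkl","wb"))
a=load("side1")["frame"]; b=load("scene1")["frame"]
cv2.imwrite("pics/lift.png",np.hstack([cv2.resize(x[100:420,y:y+320],(400,400)) for x,y in((a,230),(b,100))])[...,::-1])
E
```

```text
{'time_s': np.float64(5.95), 'joints': array([-4.52380e+00,  4.53660e+00, -1.68369e+01, -3.81000e-02,
       -6.85979e+01,  9.91955e+01]), 'tcp_pos': array([ 0.4628, -0.2288,  0.2702]), 'eef_rot': array([-1.799696e+02, -3.400000e-02,  4.657800e+00]), 'contact_force': array([ 0.5447,  0.0775, -5.5187]), 'gripper_width': np.float64(0.0257), 'gripper_force': np.float64(59.9597)}
focus [ 0.6211142  -0.03694752  0.24348178] tcp [ 0.58609452 -0.04259034  0.28809995] world d [0.12326515 0.18620499 0.01790129] tool d [ 0.13798921 -0.17558989 -0.0177262 ] rotvec deg tool [ 2.99049150e+00  3.83319245e+01 -5.47196822e-19]
```

View pics/lift.png

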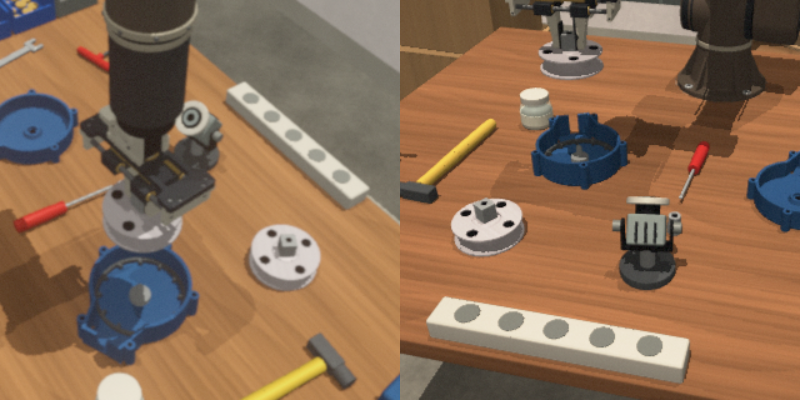

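Both views show the drum hanging level and clear, with the housing in place. Next I'll translate, then tip by 38.4°.

Request:
{"api": "apply_moves", "payload": {
  "targets": [
    [0,0.0138,-0.0176,-0.0018,0,0,0],
    [0,0.0138,-0.0176,-0.0018,0,0,0],
    [0,0.0138,-0.0176,-0.0018,0,0,0],
    [0,0.0138,-0.0176,-0.0018,0,0,0],
    [0,0.0138,-0.0176,-0.0018,0,0,0],
    [0,0.0138,-0.0176,-0.0018,0,0,0],
    [0,0.0138,-0.0176,-0.0018,0,0,0],
    [0,0.0138,-0.0176,-0.0018,0,0,0],
    [0,0.0138,-0.0176,-0.0018,0,0,0],
    [0,0.0138,-0.0176,-0.0015,0,0,0],
    [0,0,0,0,0,0,0]
  ]
}}

```text
time_s: 6.97
tcp_pos: [0.5879, -0.0396, 0.2859]
eef_rot: [-180.0, 0.1, 4.8]
contact_force: [0.4, -1.1, -5.7]
gripper_width: 0.0256
gripper_force: 60.0
```

Request:
{"api": "apply_moves", "payload": {
  "targets": [
    [0,0,0,0,0.0028,0.0355,0],
    [0,0,0,0,0.0028,0.0355,0],
    [0,0,0,0,0.0028,0.0355,0],
    [0,0,0,0,0.0028,0.0355,0],
    [0,0,0,0,0.0028,0.0355,0],
    [0,0,0,0,0.0028,0.0355,0],
    [0,0,0,0,0.0028,0.0355,0],
    [0,0,0,0,0.0028,0.0355,0],
    [0,0,0,0,0.0028,0.0355,0],
    [0,0,0,0,0.0028,0.0355,0],
    [0,0,0,0,0.0028,0.0355,0],
    [0,0,0,0,0.0028,0.0355,0],
    [0,0,0,0,0,0,0],
    [0,0,0,0,0,0,0],
    [0,0,0,0,0,0,0]
  ]
}}

```text
time_s: 8.22
tcp_pos: [0.5865, -0.0427, 0.2878]
eef_rot: [-176.5, -38.2, 3.5]
contact_force: [2.1, 1.3, -4.9]
gripper_width: 0.0257
gripper_force: 60.0
```

```bash
python3 - <<'E'
from plant import get_state, capture
from h import *
s=get_state(); print({k:np.round(s[k],4) for k in("time_s","joints","tcp_pos","eef_rot","contact_force","gripper_width","gripper_force")})
T=R.from_euler("xyz",s["eef_rot"],degrees=True); z=T.apply([0,0,1]); print("toolz",z,"origin est",s["tcp_pos"]+.0575*z)
for nm in("side","scene","wrist"):
    c=capture(nm); pickle.dump(c,open(f"pics/{nm}2.pkl","wb"))
a=load("side2")["frame"]; b=load("scene2")["frame"]
cv2.imwrite("pics/tip.png",np.hstack([cv2.resize(x,(400,400)) for x in(a[100:340,260:500],b[100:340,180:420])])[...,::-1])
# wrist view: upper flange plane (should be normal to tool z, 57-34=23 mm ahead of TCP)
w=load("wrist2"); W=cloud(w); L=T.inv().apply((W-s["tcp_pos"]).reshape(-1,3)).reshape(W.shape)
m=(np.hypot(L[...,0],L[...,1])<.056)&(np.hypot(L[...,0],L[...,1])>.03)&(abs(L[...,2]-.023)<.012)&(w["frame"].min(-1)>130)
P=L[m]
for _ in range(3):
    c0=P.mean(0); n=np.linalg.svd(P-c0,full_matrices=False)[2][2]; r=(P-c0)@n; P=P[abs(r)<.002]
print("flange in tool frame",len(P),c0,n,r.std())
E
```

```text
{'time_s': np.float64(8.2167), 'joints': array([ 17.1905,  -7.8653, -43.7907,  17.5923, -16.7712,  62.3191]), 'tcp_pos': array([ 0.5865, -0.0427,  0.2878]), 'eef_rot': array([-176.5025,  -38.1892,    3.46  ]), 'contact_force': array([ 2.108 ,  1.2913, -4.9138]), 'gripper_width': np.float64(0.0257), 'gripper_force': np.float64(59.9616)}
toolz [ 0.61230237  0.09813776 -0.78450927] origin est [ 0.62169652 -0.03708914  0.2427378 ]
flange in tool frame 14650 [ 0.03399504 -0.00159971  0.02331007] [ 0.00200787 -0.00545002  0.99998313] 0.0006152279241239874
```

View pics/tip.png

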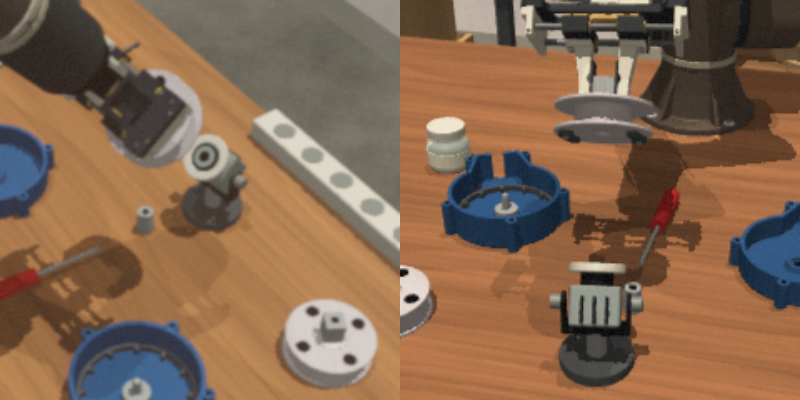

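The drum is tipped and square to the tool: the fit puts it within 0.4° and 23.3 mm ahead of the TCP, as expected. The side view shows the ring light unobstructed. I'll check the drum's lateral offset in the grip and measure the ring a second time.

```bash
python3 - <<'E'
from plant import get_state
from h import *
from scipy.optimize import least_squares
s=get_state(); T=R.from_euler("xyz",s["eef_rot"],degrees=True)
w=load("wrist2"); W=cloud(w); L=T.inv().apply((W-s["tcp_pos"]).reshape(-1,3)).reshape(W.shape)
m=((np.hypot(L[...,0],L[...,1])<.064)&(abs(L[...,2]-.023)<.003)&(L[...,0]>.005)).astype(np.uint8)
k=max(cv2.findContours(m,0,1)[0],key=cv2.contourArea).reshape(-1,2); Q=L[k[:,1],k[:,0]]; Q=Q[(np.hypot(Q[:,0],Q[:,1])>.052)&(Q[:,0]>.012)]
f=least_squares(lambda p:np.hypot(Q[:,0]-p[0],Q[:,1]-p[1])-.058,[0,0],loss="soft_l1",f_scale=.001); print("drum centre in tool xy",f.x,len(Q),np.abs(f.fun).mean())
# scene/side ring again: model fit - combined side0+side2 points, annulus r<33mm
for nm in("side0","side2"):
    a=load(nm); A=cloud(a); v,u=np.mgrid[:480,:640]
    n=np.array([-.6144,-.099,.7828]); c=np.array([.7145,-.0219,.1245])
    for _ in range(5):
        D=A-c; h=D@n; rr=np.linalg.norm(D-h[...,None]*n,axis=-1)
        mm=(rr<.031)&(rr>.021)&(abs(h)<.005)&(a["frame"].min(-1)>140); P=A[mm]
        c1=P.mean(0); n=np.linalg.svd(P-c1,full_matrices=False)[2][2]; n*=np.sign(n[2]); c=c-((c-c1)@n)*n
    mk=((rr<.045)&(abs(h)<.006)&(a["frame"].min(-1)>130)).astype(np.uint8)
    kk=max(cv2.findContours(mk,0,1)[0],key=cv2.contourArea).reshape(-1,2); o=a["T"][:3,3]
    d=np.linalg.solve(a["camera_matrix"],np.c_[kk,np.ones(len(kk))].T).T@a["T"][:3,:3].T; E=o+d*(((c-o)@n)/(d@n))[:,None]
    e1=np.cross([0,0,1],n); e1/=np.linalg.norm(e1); e2=np.cross(n,e1); q=np.c_[(E-c)@e1,(E-c)@e2]
    g=least_squares(lambda p:np.hypot(q[:,0]-p[0],q[:,1]-p[1])-p[2],[0,0,.033],loss="soft_l1",f_scale=.001).x
    c=c+g[0]*e1+g[1]*e2
    print(nm,len(P),"n",n.round(4),"c",c.round(4),"r",g[2].round(4),"elev",np.degrees(np.arcsin(n[2])).round(2),"az",np.degrees(np.arctan2(n[1],n[0])).round(2))
    D=A-c; h=D@n; rr=np.linalg.norm(D-h[...,None]*n,axis=-1); print(" lens h",np.median(h[rr<.008]))
E
```

```text
drum centre in tool xy [-0.00102881  0.00072206] 344 0.00018671805693034815
side0 247 n [-0.6164 -0.1001  0.7811] c [ 0.7141 -0.0219  0.1243] r 0.0313 elev 51.36 az -170.78
 lens h 0.0011898976613321471
side2 231 n [-0.6128 -0.1068  0.783 ] c [ 0.7139 -0.0234  0.1242] r 0.0313 elev 51.54 az -170.12
 lens h 0.6313170026615558
```

The drum's origin is within about 1–2 mm of the measured focus and the axis within about 0.4°, so I'll hold still briefly and hand in.

Request:
{"api": "apply_moves", "payload": {
  "targets": [
    [0,0,0,0,0,0,0],
    [0,0,0,0,0,0,0],
    [0,0,0,0,0,0,0],
    [0,0,0,0,0,0,0],
    [0,0,0,0,0,0,0],
    [0,0,0,0,0,0,0]
  ]
}}

```text
time_s: 8.87
tcp_pos: [0.5863, -0.0424, 0.2881]
eef_rot: [-176.4, -38.3, 3.4]
contact_force: [-0.5, 0.6, -5.0]
gripper_width: 0.0258
gripper_force: 60.0
```

```bash
python3 -c "
from plant import get_state, close_job
s=get_state(); print(s['tcp_pos'],s['eef_rot'],abs(s['qd']).max()); print(close_job())"
```

```text
[ 0.58627283 -0.04242624  0.28806043] [-176.43068744  -38.31430335    3.43161128] 0.07179941044429011
the job is handed in; nothing more can be done
None
```

The job is handed in at about 8.9 s: the drum is held still in the gripper, pawl side facing the lens at about 15 cm (by my measurements 1–2 mm off focus and under 0.5° off axis), with the housing standing where it was; no verdict was returned.

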